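# Free the sprung tweezers and hold them at the gauge mark

### The arm

A 6-joint arm with a two-finger parallel gripper is mounted at the origin on a cart in front of the work surface, level with it; the furniture and walls round the work are solid. World frame = base frame: x ahead of the robot, y to its left, z up, the work surface at z = 0. Lengths are in m, angles in degrees, forces in N, time in s.
With the tool pointing down it reaches from about 0.4 to 0.825 m from the base axis. Payload 7 kg.
Tool frame: the origin (TCP) lies on the front face of the gripper's body, between the roots of the fingers; the fingertips stand 66 mm ahead of it and the grasp point (between the pads) lies 47 mm ahead of it; z points along the fingers, y is the line along which they close (so a half turn about z gives the same grasp; the last joint's range is limited). The gripper opens to 88 mm and grips with 3 to 60 N. Pads are 19 mm wide; open, the fingers measure 130 mm over their backs; the gripper's body (78 mm by 193 mm) begins 47 mm behind the grasp point.
Start: joints at [-47.722, 20.546, 0.682, 0, -70.136, -16.507], TCP at [0.293, -0.608, 0.292] pointing down, gripper open.
Joint ranges: [-176.03, 176.03], [-82.01, 121.73], [-58.28, 71.71], [-173.87, 95.51], [-174.79, -0.11], [-173.66, 173.66]. Speed limits (degrees/s): [136.94, 136.94, 172.46, 180, 180, 180].

### API

Orientations are given as [roll, pitch, yaw] about the fixed x, y, z axes, in that order (R = Rz(yaw) Ry(pitch) Rx(roll)).
In Python, from plant import ctrl gives the robot as it stands.
- The arm moves only by the tool send_rows, never from a script. Its argument "deltas" is a list of rows, each a list of 2 entries, a list of its own where there are three numbers: the shift along the tool's x, y, z each as a share of 800 mm, from -1 to 1, then the turn about the tool's z as a share of 90 degrees, from -1 to 1. A call has exactly 5 rows; each row is the pose to reach, as a shift and turn from the pose commanded when the call began, along the tool's axes at that moment; what a row does not reach only later rows make up. A row lasts 1/12 s, in which the tool goes at most 41.7 mm and 7.16 degrees, less where a joint would pass 70% of its speed; a pose out of reach is approached as far as the arm can. A call with a number of a shift or a turn outside -1 to 1 is refused whole. A call with a gripper value outside its range is refused whole. "gripper" is the opening, from 0 (shut) to 1 (fully open), set as the call begins (left out, the last holds). The fingers move at their own pace and stop on an object; the grip force is fixed at half the most. Time passes only in rows, so rows that repeat a pose let the fingers close, or fill a call up. It gives the time, the measured TCP pose, the force, the opening and the grip force at its end, in the units of the state.
- ctrl.get_obs(): the state, without advancing time (a new reading comes with each control period).
- ctrl.snapshot(name): name is "side" or "top" or "wrist"; returns a dict with "color" (480x640x3 uint8, red, green, blue), "vertical_fov" (degrees; the focal length in pixels is half the picture's height over the tangent of half this angle, whatever the lens; pixels are square), "cx", "cy" (the principal point, pixels), "rvec" (rotation vector, rad) and "tvec" (3), from world to camera coordinates, as OpenCV has them. Camera axes: x right, y down, z forward; pixel columns grow to the right and rows downward; lengths in m; the calibration is good to about 2 mm. A picture is of the moment at which its call begins. There is no depth.
- ctrl.close_job(): hands the job in; it is judged then, once.
Trained networks look in a picture, given as the dict that the camera call returned (one of the last four; its "shot" number tells which), for a name from the list of things; names that differ only in an ending like _2 or _b are one class to them, and where a whole thing is asked for, a point or a joint stands for the part that bears it (a point fixed in the world has none). Each returns a list of dicts, best first, with "conf" (0 to 1); they miss things now and then, are a little off and sometimes report something else, mostly with a low value. They report only what shows in the picture. A call takes as long as a camera call. They do not tell look-alikes from the thing itself.
- ctrl.boxes_of(picture, thing): "xy" ([column, row] as shares, 0 to 1, of the picture: columns of its width, rows of its height, amid what is visible of it).
- ctrl.cut_out(picture, thing): "pixels" (480x640 bool, what is visible of it) and "xy" ([column, row] as shares, 0 to 1, of the picture: columns of its width, rows of its height, amid what is visible of it).
The state is a dict: "clock": time; "joint_pos": joint angles; "qvel": joint speeds; "tau": joint torques, N m; "tool_pos": TCP position; "orientation": TCP orientation; "force": force on the tool from outside, world axes, zero at the start; "moment": the same for the moment, N m; "opening": finger opening in m; "gripper_force": force on a finger pad.
Only numpy, scipy, OpenCV 4.12 (cv2) and the standard library are available. Lean on these libraries where they do the work, as an engineer would, in place of code of your own. Each camera call takes 0.05 s, during which the arm holds its last target. There are 200 camera calls.

### The job

A bobbin of wire has been left on the spindle of the tweezers' stand, on top of the tweezers. Slide the bobbin up off the spindle and set it down (do not drop it) standing on its flat end on the bare worktop; then take the sprung tweezers by their finger pads, lift them level up off the spindle so that they are wholly above its top, and squeeze them until the pin on the moving arm stands between the two teeth of the gauge, which is a tip gap of 14 mm. Finish while still holding the tweezers in the air at that gap, steady; leave the dropper bottle, the whetstone and the roll of tape alone.

Things in the scene. Friction and masses are not known exactly. Their poses are not given: they have to be found in the camera images.
- stand: fixed aluminium stand: base bar 206 (x) x 56 x 10 mm high; origin: centre of its underside, x from the spindle towards the tweezers' tips, z up. Steel spindle 10 mm thick at x = -80 mm on a collar 36 mm wide, rest block 14 x 54 mm at x = +70 mm; tops of collar and block 34 mm above the worktop, with 24 mm of free height over the bar between them
- spindle_top (a point): centre of the top of the stand's spindle, 86 mm above the worktop
- bobbin: the loose bobbin (see bobbin_center); origin: centre of its underside
- bobbin_center (a point): centre, half-way up, of the bobbin: black flanges 48 mm in diameter and 5 mm thick, copper wire between them, 34 mm high, bore 15 mm along z (up), about 90 g. At the start threaded on the spindle, standing on the tweezers' eye: underside 46 mm, top 80 mm above the worktop. Grasp it across the flanges, fingertips no lower than the tweezers' top (46 mm)
- tweezers: loose steel tweezers lying flat, about 50 g, 180 mm long, 12 mm high, underside 34 mm above the worktop. Origin: centre of the underside of the eye (ring 40 mm outside, 30 inside, round the spindle); x to the tips, y to the moving arm, z up. Arm's pivot at x = 22 mm. The gauge, a strip over the arms at x = 124 mm, has two upright teeth; the moving arm's pin must stand between them
- tweezers_grip (a point): point between the finger pads, half-way up, at x = 100 mm from the eye's centre; axes of tweezers; pinch along y. Fixed pad: flat, 28 mm long, face 18 mm to -y. Moving pad: upright post 10 mm thick, outermost 18 mm to +y when relaxed. Width over the pads 36 mm relaxed, 24.6 mm at the wanted gap, where the spring pushes back with about 6 N (3 N relaxed, 8 N shut). Balance point 20 mm behind
- tip_fixed (a point): inner face of the fixed arm's tip
- tip_moving (a point): inner face of the moving arm's tip. Tip gap = distance from tip_fixed: 34 mm relaxed, 1 mm shut; wanted 14 mm, with the pin inside the teeth from 11 to 17 mm
- tweezers_arm (a joint): angle of the moving arm in rad: 0 relaxed (sprung open), growing as it is squeezed, 0.24 shut. Tip gap in mm = 34 - 138 x angle; width over the finger pads in mm = 36 - 78 x angle; wanted angle 0.145 (0.123 to 0.167)
- oil_dropper: bystander: white dropper bottle with a red conical cap, 28 mm thick, 67 mm high; origin under its centre
- whetstone: bystander: grey and brown whetstone bar 28 x 100 x 14 mm, long side along its y; origin under its centre
- masking_tape: bystander: roll of pale masking tape lying flat, 78 mm in diameter, 19 mm high; origin under its centre
Not all that is in view belongs to the job. Of the things like the bobbin, leave any that is pink; of the rest the smaller one is meant. Of the things shaped like the tweezers, the steel one is meant.

How it is judged:
By the outcome, as a careful person would: the job done as asked, in the order asked, and still so for the second after the job is handed in, while the arm keeps its last pose, push and grip.
It also fails if it takes over 51 s, if anything falls off the work surface, if the arm or the gripper's body presses on something with over 40 N, if the wrist force passes 120 N, or if a joint passes its speed limit or range.

## Working session

There is one attempt and no reset: what is moved stays moved. The work goes in short steps, Python scripts to look and compute and a tool call to move; the robot and the scene stay as the last step left them, time stands still between calls to the robot, and variables do not carry over. Pictures are saved under pics/ and viewed, at most 10 in all, crops included, and the job is handed in when it is done.

Besides the shell and the picture viewer there is one more tool, called after "Request:" as name(argument=value, ...), one argument or row to a line, values as JSON. send_rows: Moves the arm, as the interface text tells. Shift numbers are shares of 800 mm and turn numbers shares of 90 degrees, none past 1 either way. Its arguments: {"type":"object","properties":{"deltas":{"type":"array","items":{"type":"array"}},"gripper":{"type":"number"}},"required":["deltas"]}

```bash
mkdir -p pics; ls; cat > h.py <<'E'
import numpy as np,cv2
from plant import ctrl
def save(p,n,crop=None,s=1):
    im=p["color"][:,:,::-1]
    if crop: a,b,c,d=crop; im=im[b:d,a:c]
    if s!=1: im=cv2.resize(im,None,fx=s,fy=s,interpolation=cv2.INTER_CUBIC)
    cv2.imwrite("pics/"+n+".png",im)
def K(p):
    f=240/np.tan(np.radians(p["vertical_fov"])/2); return f
def ray(p,u,v):
    R=cv2.Rodrigues(np.array(p["rvec"],float))[0]; t=np.array(p["tvec"],float).ravel(); f=K(p)
    d=R.T@np.array([(u-p["cx"])/f,(v-p["cy"])/f,1]); return -R.T@t,d
def atz(p,u,v,z):
    o,d=ray(p,u,v); return o+d*(z-o[2])/d[2]
def proj(p,X):
    R=cv2.Rodrigues(np.array(p["rvec"],float))[0]; t=np.array(p["tvec"],float).ravel(); f=K(p)
    c=R@np.array(X,float)+t; return np.array([p["cx"]+f*c[0]/c[2],p["cy"]+f*c[1]/c[2]])
def tri(L):
    A=np.zeros((3,3));b=np.zeros(3)
    for p,u,v in L:
        o,d=ray(p,u,v); d=d/np.linalg.norm(d); M=np.eye(3)-np.outer(d,d); A+=M;b+=M@o
    return np.linalg.solve(A,b)
E
python3 - <<'E'
from h import *
t=ctrl.snapshot("top");s=ctrl.snapshot("side")
im=np.hstack([t["color"],s["color"]])
save(t,"t0");save(s,"s0")
for p,n in((t,"top"),(s,"side")):
    print(n,{k:p[k] for k in p if k!="color"})
    for th in("stand","spindle_top","bobbin","bobbin_center","tweezers","tweezers_grip","tip_fixed","tip_moving","oil_dropper","whetstone","masking_tape"):
        try:
            for d in ctrl.boxes_of(p,th): print(n,th,round(d["conf"],2),np.round(np.array(d["xy"])*[640,480],1))
        except Exception as e: print(th,e)
print(ctrl.get_obs())
E
```

```text
pics
top {'vertical_fov': 44.50381648622942, 'cx': 328.2897294212004, 'cy': 232.392688921368, 'rvec': array([ 2.14101226, -2.10911736,  0.20897247]), 'tvec': array([-0.12082844,  0.53134269,  1.01598581]), 'shot': 1}
top stand 0.74 [335.2 209.2]
top spindle_top 0.55 [331.6 205.5]
top bobbin 0.9 [388.9 199. ]
top bobbin 0.8 [463.9 204. ]
top bobbin_center 0.97 [387.8 200.4]
top bobbin_center 0.89 [421.8 148.1]
top bobbin_center 0.81 [464.9 203.4]
top bobbin_center 0.52 [339.2 208.7]
top tweezers 0.93 [339.9 194.4]
top tweezers 0.82 [269.1 316.7]
top tweezers_grip 0.96 [270.3 314.2]
top tweezers_grip 0.89 [339.  192.9]
top tip_fixed 0.81 [351.4 193.3]
top tip_fixed 0.78 [262.4 282.2]
top tip_fixed 0.39 [388.1 201.5]
top tip_moving 0.69 [250.5 281.5]
top tip_moving 0.54 [336. 202.]
top oil_dropper 0.48 [282.2 137.8]
top whetstone 0.82 [357.3 129.9]
top masking_tape 0.73 [349.  266.7]
side {'vertical_fov': 50.975908495552886, 'cx': 323.37317238948447, 'cy': 242.05781465399173, 'rvec': array([ 2.31927905, -0.04642101,  0.0105996 ]), 'tvec': array([-0.52689721, -0.01474687,  0.98141517]), 
[... 649 characters left out ...]
tape 0.87 [288.1 292.3]
{'clock': 1.2, 'joint_pos': array([-4.77209130e+01,  2.05465908e+01,  6.83547111e-01, -6.26706345e-04,
       -7.01351156e+01, -1.65088777e+01]), 'qvel': array([-0.01987066,  0.10681698,  0.15777295,  0.00092833,  0.09023218,
       -0.02964744]), 'tau': array([-3.61654265e-04, -5.82397020e+01,  2.93303919e+01,  7.00278506e+00,
        1.25729918e-02, -3.84648831e-05]), 'tool_pos': array([ 0.2934738 , -0.60785696,  0.29216875]), 'orientation': array([-1.79998403e+02,  1.08818197e-03, -1.54230004e+02]), 'force': array([-0.09227401,  0.37047672,  0.7592448 ]), 'moment': array([-0.01886722,  0.00225051,  0.00230069]), 'gripper_force': 0.0, 'opening': 0.08778784731402416}
```

View pics/t0.png

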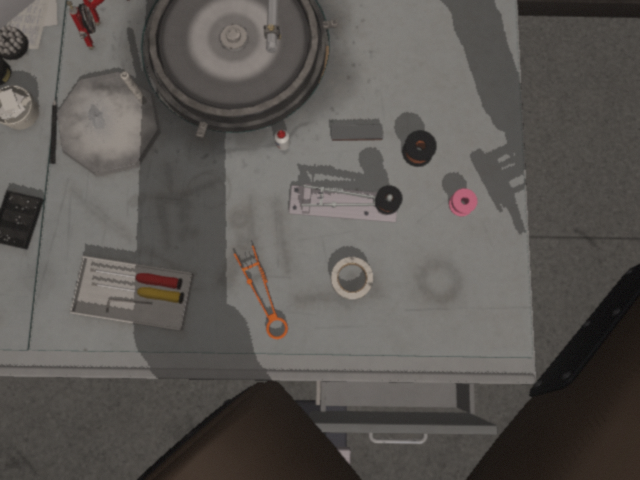

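View pics/s0.png

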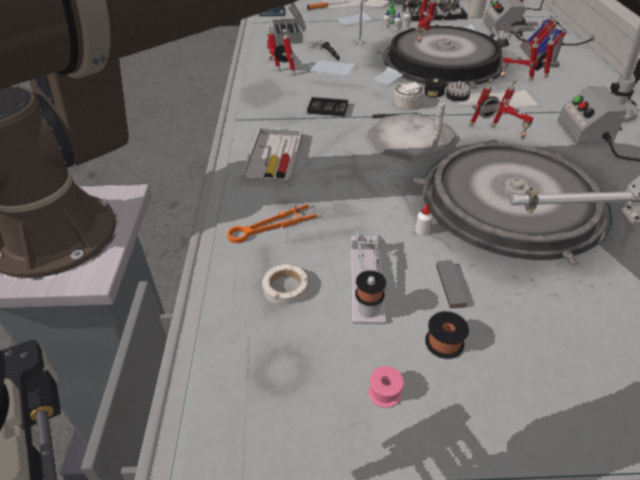

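Top view: the candidates for the bobbin are black/copper on the spindle (388,199), a larger black/copper one (420,148) and pink (463,203). I choose the one on the spindle. For the tweezers, steel on the stand (340,193) or orange (268,290); steel it is. I check this in a close crop.

```bash
python3 - <<'E'
from h import *
t=ctrl.snapshot("top");s=ctrl.snapshot("side")
a=cv2.resize(t["color"][160:240,270:430],(800,400),interpolation=cv2.INTER_CUBIC)
b=cv2.resize(s["color"][225:335,330:400],(0,0),fx=4,fy=4)[:400]
cv2.imwrite("pics/c1.png",a[:,:,::-1])
bt=[d for d in ctrl.cut_out(t,"bobbin")];bs=ctrl.cut_out(s,"bobbin")
for p,L in((t,bt),(s,bs)):
  for d in L:
    ys,xs=np.where(d["pixels"]); print(d["conf"],xs.min(),xs.max(),ys.min(),ys.max(),len(xs))
for n,u,v,z in(("bob",388.5,199,.08),("tip end",300,200,.046),("bar corner1",290,213,.01),("c2",396,220,.01),("c3",291.5,184,.01),("big",420,147,.05),("pink",463,202,.035),("stone",357,130,.014),("tape",352,277,.019),("oil",282,137,.05)): print(n,atz(t,u,v,z).round(4))
print(tri([(t,388.5,199),(s,371,281)]))
o,d=ray(t,320,240);print("topcam",o);o,d=ray(s,320,240);print("sidecam",o)
E
```

```text
0.79 449 477 189 215 598
0.75 402 436 129 166 1006
0.7 375 402 184 214 650
0.71 368 402 367 407 1153
0.66 425 468 311 359 1632
0.58 355 385 270 306 909
bob [ 0.5901 -0.2195  0.08  ]
tip end [ 0.5941 -0.0598  0.046 ]
bar corner1 [ 0.5773 -0.0397  0.01  ]
c2 [ 0.5669 -0.2413  0.01  ]
c3 [ 0.6344 -0.0411  0.01  ]
big [ 0.699  -0.2825  0.05  ]
pink [ 0.5979 -0.3638  0.035 ]
stone [ 0.7442 -0.1661  0.014 ]
tape [ 0.456 -0.158  0.019]
oil [ 0.7143 -0.0233  0.05  ]
[ 0.59234145 -0.21984172  0.07652138]
topcam [ 0.33228857 -0.10715553  1.09875099]
sidecam [ 0.50415791 -0.74798937  0.65372056]
```

View pics/c1.png

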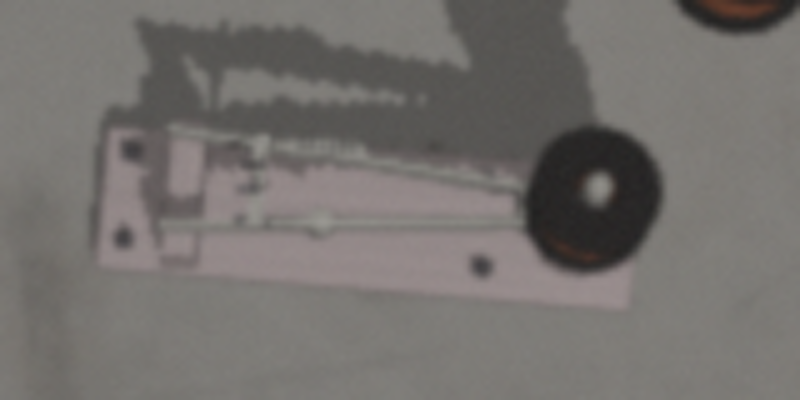

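The crop shows the bobbin at (389,198) with the spindle tip in its bore. The steel tweezers run left from it, with tips near (303,195). The finger post is on the lower arm at about (334,204), on the robot's side. I'll hover above it.

```bash
cat >> h.py <<'E'
def go(x,y,z,yaw,cur=None):
    o=ctrl.get_obs(); p=np.array(o["tool_pos"]); w=o["orientation"][2]
    if cur: p=np.array(cur[:3]);w=cur[3]
    a=np.radians(w); D=np.array([x,y,z])-p
    X=np.array([np.cos(a),np.sin(a),0]);Y=np.array([np.sin(a),-np.cos(a),0])
    tn=-((yaw-w+180)%360-180)
    print("shift",np.round([D@X/.8,D@Y/.8,-D[2]/.8],4),"turn",round(tn/90,4),"| clock",round(o["clock"],2),"pose",p.round(4),np.round(o["orientation"],2),"q",np.round(o["joint_pos"],1))
E
python3 -c "
from h import *
go(.592,-.20,.27,-93)"
```

```text
shift [-0.5577  0.2968  0.0277] turn -0.6803 | clock 1.4 pose [ 0.2935 -0.6079  0.2922] [ 180.      0.   -154.23] q [-47.7  20.5   0.7  -0.  -70.1 -16.5]
```

Request:
send_rows(
  deltas=[
    [[-0.558,0.297,0.028],-0.68],
    [[-0.558,0.297,0.028],-0.68],
    [[-0.558,0.297,0.028],-0.68],
    [[-0.558,0.297,0.028],-0.68],
    [[-0.558,0.297,0.028],-0.68],
  ],
  gripper=1,
)

```text
clock: 1.82
tool_pos: [0.4171, -0.4384, 0.2831]
orientation: [-180.0, -0.0, -118.1]
force: [0.9, 0.1, 0.3]
opening: 0.0874
gripper_force: 0.0
```

```bash
python3 -c "
from h import *
go(.592,-.20,.27,-93)"
```

```text
shift [-0.3658 -0.0526  0.0163] turn -0.2788 | clock 1.82 pose [ 0.4171 -0.4384  0.2831] [-179.98   -0.   -118.09] q [-27.9  14.4  -9.3   0.  -66.3  -0.2]
```

Request:
send_rows(
  deltas=[
    [[-0.366,-0.053,0.016],-0.279],
    [[-0.366,-0.053,0.016],-0.279],
    [[-0.366,-0.053,0.016],-0.279],
    [[-0.366,-0.053,0.016],-0.279],
    [[-0.366,-0.053,0.016],-0.279],
  ],
)

```text
clock: 2.23
tool_pos: [0.5416, -0.271, 0.2743]
orientation: [-180.0, -0.0, -93.0]
force: [0.8, -1.2, 0.9]
opening: 0.0875
gripper_force: 0.0
```

```bash
python3 -c "
from h import *
go(.592,-.20,.27,-93)"
```

```text
shift [-0.092  -0.0582  0.0053] turn -0.0005 | clock 2.23 pose [ 0.5416 -0.271   0.2743] [-1.7996e+02 -1.0000e-02 -9.3050e+01] q [ -8.1  14.7 -10.    0.  -65.2   5.1]
```

Request:
send_rows(
  deltas=[
    [[-0.092,-0.058,0.005],0],
    [[-0.092,-0.058,0.005],0],
    [[-0.092,-0.058,0.005],0],
    [[-0.092,-0.058,0.005],0],
    [[-0.092,-0.058,0.005],0],
  ],
)

```text
clock: 2.65
tool_pos: [0.5912, -0.2018, 0.2697]
orientation: [180.0, -0.0, -93.2]
force: [0.2, 0.1, 0.5]
opening: 0.0878
gripper_force: 0.0
```

```bash
python3 - <<'E'
from h import *
w=ctrl.snapshot("wrist");save(w,"w1")
o,d=ray(w,320,240);print(o,d)
for th in("spindle_top","bobbin_center","tweezers_grip","tip_fixed","tip_moving"):
  for d in ctrl.boxes_of(w,th): print(th,round(d["conf"],2),np.round(np.array(d["xy"])*[640,480],1))
for d in ctrl.cut_out(w,"bobbin"):
    ys,xs=np.where(d["pixels"]); print("bob",d["conf"],xs.min(),xs.max(),ys.min(),ys.max(),len(xs))
go(.592,-.20,.27,-93)
for n,X in (("sp",(.592,-.22,.086)),):print(proj(w,X))
E
```

```text
[ 0.58617005 -0.28211245  0.36277668] [ 0.01893718  0.28989241 -0.95688814]
spindle_top 0.64 [314.9 268.4]
bobbin_center 0.85 [321.5 208.9]
bobbin_center 0.77 [183.4 132.5]
bobbin_center 0.72 [296.2  25.7]
bobbin_center 0.17 [315.3 266.8]
tweezers_grip 0.89 [427.3 389.6]
tweezers_grip 0.65 [304.9 304.8]
tweezers_grip 0.61 [176.4 250.6]
tip_fixed 0.88 [432.2 392. ]
tip_fixed 0.77 [302.5 294.7]
tip_fixed 0.2 [476.6 257.3]
tip_moving 0.71 [328.6 286. ]
tip_moving 0.22 [214.3 386.3]
bob 0.72 143 227 93 168 4983
bob 0.71 289 347 174 236 2719
bob 0.64 266 325 0 55 2707
shift [-0.0039 -0.0013  0.0002] turn -0.0043 | clock 3.0 pose [ 0.5908 -0.2031  0.2702] [-179.98   -0.    -93.39] q [ -1.1  16.7  -7.9   0.  -65.5  -2.3]
[317.96147919 213.08733563]
```

View pics/w1.png

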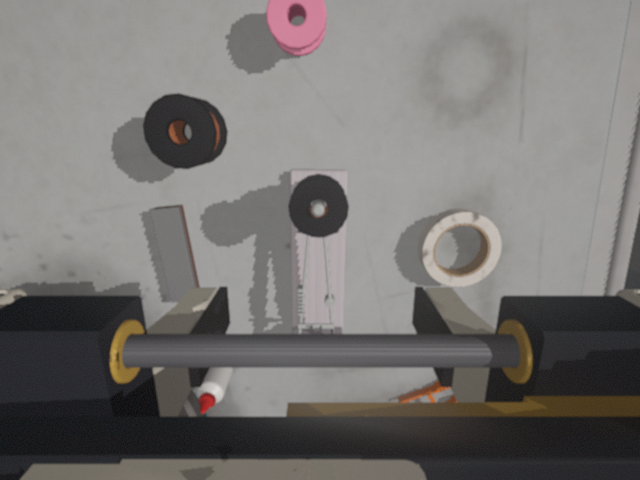

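Wrist view: the bobbin disc is centred at (318,206), with the stand running straight down below it. The post is at (329,297) and the scale teeth are near (302,300). The tape is at (462,249), the whetstone at (178,255) and the dropper at (212,388).

```bash
python3 - <<'E'
from h import *
w=ctrl.snapshot("wrist");t=ctrl.snapshot("top");s=ctrl.snapshot("side")
g=cv2.cvtColor(w["color"],cv2.COLOR_RGB2GRAY)
dark=((g<75)&(np.indices(g.shape)[0]<242)&(abs(np.indices(g.shape)[1]-318)<36)&(np.indices(g.shape)[0]>165)).astype(np.uint8)
n,l,st,c=cv2.connectedComponentsWithStats(dark);i=1+st[1:,4].argmax();print(st[i],c[i])
ct=max(cv2.findContours((l==i).astype(np.uint8),0,1)[0],key=len);print(cv2.fitEllipse(ct))
(e,_),__=cv2.minEnclosingCircle(ct)  if False else ((cv2.fitEllipse(ct)[0],0),0)
print("disc80",atz(w,e[0],e[1],.08).round(4),"spindle tip",atz(w,318,208,.086).round(4), "top spindle",atz(t,389.6,197.5,.086).round(4))
for n,u,v in(("NL",291.5,170),("NR",348,170),("FL",292,330),("FR",343,330)):print(n,atz(w,u,v,.01).round(4))
print("post",atz(w,329,297,.05).round(4))
print("tri",tri([(w,e[0],e[1]),(s,370.5,280),(t,388.5,199)]))
import cv2
cv2.imwrite("pics/w2.png",cv2.resize(w["color"][160:345,250:390],(560,740)[:2] if 0 else None,fx=3.2,fy=3.2,interpolation=cv2.INTER_CUBIC)[:,:,::-1])
E
```

```text
[ 289  177   58   61 2531] [317.53615172 207.08139075]
((317.5517883300781, 207.28704833984375), (56.99690628051758, 60.28702926635742), 2.6925456523895264)
disc80 [ 0.5919 -0.2245  0.08  ] spindle tip [ 0.5914 -0.2251  0.086 ] top spindle [ 0.5913 -0.2209  0.086 ]
NL [ 0.616  -0.2473  0.01  ]
NR [ 0.5624 -0.2442  0.01  ]
FL [ 0.6295 -0.0758  0.01  ]
FR [ 0.574  -0.0727  0.01  ]
post [ 0.587  -0.1322  0.05  ]
tri [ 0.59166221 -0.22143068  0.07892131]
```

View pics/w2.png

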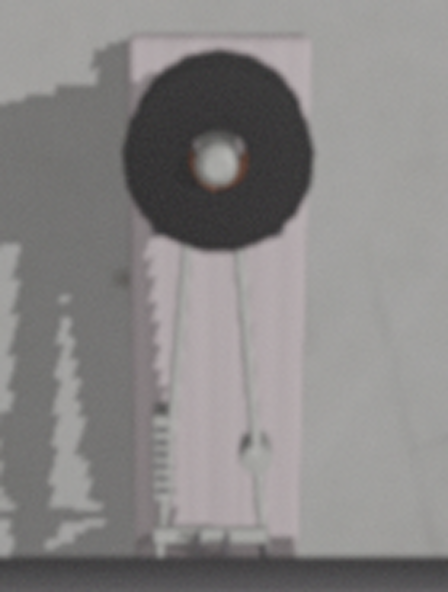

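The crop shows the bobbin centred on the spindle and the tweezers aligned with the stand, with the post on the right (robot's) side. I'll descend onto the bobbin.

```bash
python3 -c "
from h import *
go(.5915,-.223,.1145,-93.7)"
```

```text
shift [ 0.0254 -0.0021  0.1945] turn 0.0039 | clock 3.15 pose [ 0.591  -0.2026  0.2701] [-179.99   -0.    -93.35] q [ -1.   16.7  -7.8   0.  -65.5  -2.3]
```

Request:
send_rows(
  deltas=[
    [[0.0254,-0.002,0.045],0.004],
    [[0.0254,-0.002,0.09],0.004],
    [[0.0254,-0.002,0.13],0.004],
    [[0.0254,-0.002,0.165],0.004],
    [[0.0254,-0.002,0.18],0.004],
  ],
)

```text
clock: 3.57
tool_pos: [0.5895, -0.2224, 0.1219]
orientation: [179.7, 0.0, -93.7]
force: [-0.5, -0.6, -0.1]
opening: 0.0879
gripper_force: 0.0
```

```bash
python3 - <<'E'
from h import *
go(.5915,-.223,.1145,-93.7)
w=ctrl.snapshot("wrist")
print(proj(w,(.5915,-.223,.08)),ctrl.get_obs()["force"])
save(w,"w3")
go(.5915,-.223,.1145,-93.7)
E
```

```text
shift [ 0.0005 -0.0026  0.0092] turn -0.0004 | clock 3.57 pose [ 0.5895 -0.2224  0.1219] [ 1.7969e+02  4.0000e-02 -9.3730e+01] q [ -3.   25.2 -16.5  -0.1 -48.6  -0.7]
[314.27160402 329.80091849] [-0.90022825  0.90178184 -0.88358495]
shift [ 0.0007 -0.0028  0.0083] turn -0.0003 | clock 3.62 pose [ 0.5893 -0.2223  0.1212] [ 1.7961e+02  4.0000e-02 -9.3720e+01] q [ -3.   25.3 -16.5  -0.1 -48.6  -0.7]
```

View pics/w3.png

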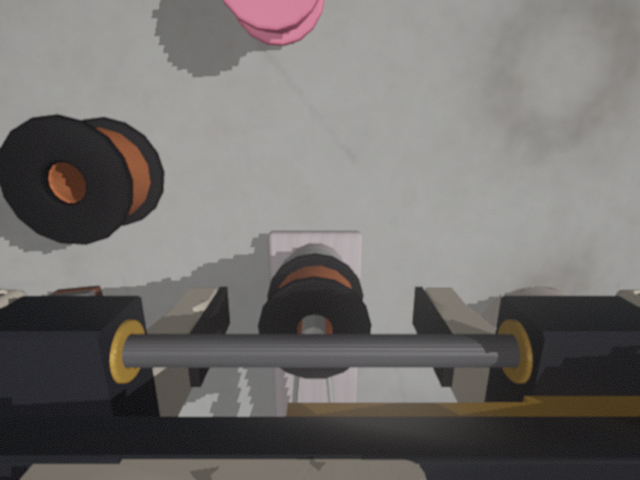

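Request:
send_rows(
  deltas=[
    [[0.0007,-0.0028,0.002],0],
    [[0.0007,-0.0028,0.006],0],
    [[0.0007,-0.0028,0.008],0],
    [[0.0007,-0.0028,0.009],0],
    [[0.0007,-0.0028,0.009],0],
  ],
)

```text
clock: 4.03
tool_pos: [0.5943, -0.2232, 0.1199]
orientation: [-179.9, -0.0, -93.7]
force: [0.2, 0.1, 0.5]
opening: 0.0876
gripper_force: 0.0
```

```bash
python3 -c "
from h import *
go(.5915,-.223,.1145,-93.7)"
```

```text
shift [-0.      0.0036  0.0067] turn 0.0004 | clock 4.03 pose [ 0.5943 -0.2232  0.1199] [-179.9    -0.    -93.66] q [ -3.   25.5 -16.3   0.  -48.   -0.7]
```

Request:
send_rows(
  deltas=[
    [[0,0.003,0.002],0],
    [[0,0.003,0.004],0],
    [[0,0.003,0.0055],0],
    [[0,0.003,0.0055],0],
    [[0,0.003,0.0055],0],
  ],
)

```text
clock: 4.45
tool_pos: [0.5914, -0.2231, 0.1143]
orientation: [180.0, -0.0, -93.7]
force: [-0.2, -0.1, 0.5]
opening: 0.0877
gripper_force: 0.0
```

Request:
send_rows(
  deltas=[
    [[0,0,0],0],
    [[0,0,0],0],
    [[0,0,0],0],
    [[0,0,0],0],
    [[0,0,0],0],
  ],
  gripper=0.5,
)

```text
clock: 4.87
tool_pos: [0.5915, -0.2231, 0.1144]
orientation: [-180.0, -0.0, -93.7]
force: [0.3, 0.2, 0.8]
opening: 0.0598
gripper_force: 0.0
```

Request:
send_rows(
  deltas=[
    [[0,0,0],0],
    [[0,0,0],0],
    [[0,0,0],0],
    [[0,0,0],0],
    [[0,0,0],0],
  ],
  gripper=0.4,
)

```text
clock: 5.28
tool_pos: [0.5915, -0.2231, 0.1144]
orientation: [-180.0, 0.0, -93.7]
force: [-0.0, 0.5, -0.2]
opening: 0.0464
gripper_force: 30.0
```

Request:
send_rows(
  deltas=[
    [[0,0,-0.01],0],
    [[0,0,-0.03],0],
    [[0,0,-0.05],0],
    [[0,0,-0.07],0],
    [[0,0,-0.08],0],
  ],
)

```text
clock: 5.7
tool_pos: [0.5921, -0.2232, 0.1809]
orientation: [-179.9, -0.0, -93.7]
force: [0.5, 0.3, -1.5]
opening: 0.0466
gripper_force: 30.0
```

```bash
python3 - <<'E'
from h import *
go(.49,-.30,.18,-93.7)
s=ctrl.snapshot("side");save(s,"s2",(280,180,480,420),2.5)
t=ctrl.snapshot("top")
E
```

```text
shift [0.1039 0.1213 0.0011] turn 0.0005 | clock 5.7 pose [ 0.5921 -0.2232  0.1809] [-1.7986e+02 -2.0000e-02 -9.3650e+01] q [ -3.   21.6 -13.2   0.  -55.   -0.7]
```

View pics/s2.png

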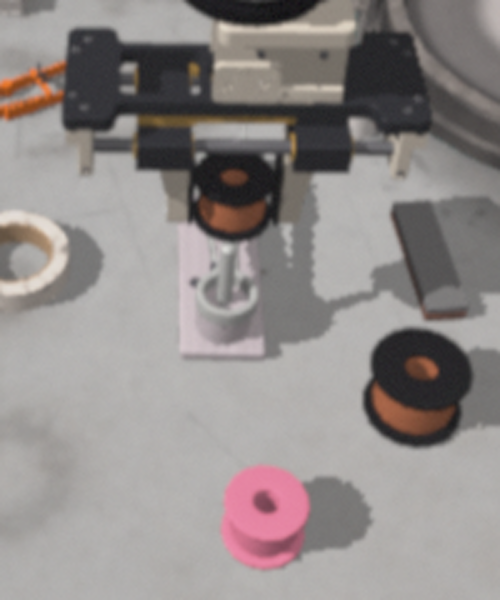

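The bobbin hangs clear above the spindle (crop 228,250), and the tweezers' eye is still on the collar. Now I'll carry it to bare worktop at (0.49,-0.30).

Request:
send_rows(
  deltas=[
    [[0.01,0.012,0],0],
    [[0.035,0.04,0],0],
    [[0.065,0.075,0],0],
    [[0.09,0.105,0],0],
    [[0.103,0.121,0],0],
  ],
)

```text
clock: 6.22
tool_pos: [0.4856, -0.3002, 0.1769]
orientation: [179.8, 0.1, -93.8]
force: [-0.7, 0.1, -1.4]
opening: 0.0465
gripper_force: 30.0
```

Request:
send_rows(
  deltas=[
    [[0,0,0.02],0],
    [[0,0,0.05],0],
    [[0,0,0.08],0],
    [[0,0,0.105],0],
    [[0,0,0.115],0],
  ],
)

```text
clock: 6.63
tool_pos: [0.4871, -0.2987, 0.0828]
orientation: [179.7, 0.1, -93.7]
force: [-0.9, -0.3, -1.3]
opening: 0.0469
gripper_force: 30.0
```

```bash
python3 - <<'E'
from h import *
s=ctrl.snapshot("side")
go(.49,-.30,.0684,-93.7)
for d in ctrl.cut_out(s,"bobbin"):
    ys,xs=np.where(d["pixels"]); print("bob",d["conf"],xs.min(),xs.max(),ys.min(),ys.max(),len(xs))
print(proj(s,(.49,-.30,.0)),ctrl.get_obs()["force"])
E
```

```text
shift [ 0.0015 -0.0036  0.0177] turn -0.0002 | clock 6.68 pose [ 0.4872 -0.2986  0.0826] [ 1.7966e+02  8.0000e-02 -9.3720e+01] q [-11.9  23.7 -26.2  -0.  -40.5   8.2]
bob 0.93 370 403 367 407 1124
bob 0.92 289 319 324 361 778
bob 0.76 425 468 311 359 1663
[306.33525107 355.7318899 ] [-0.02453602  0.44798009 -0.40453996]
```

Request:
send_rows(
  deltas=[
    [[0,0,0.005],0],
    [[0,0,0.01],0],
    [[0,0,0.014],0],
    [[0,0,0.016],0],
    [[0,0,0.016],0],
  ],
)

```text
clock: 7.15
tool_pos: [0.4896, -0.2991, 0.0736]
orientation: [-180.0, 0.0, -93.7]
force: [0.8, 0.2, -1.0]
opening: 0.0465
gripper_force: 30.0
```

Request:
send_rows(
  deltas=[
    [[0,0,0.001],0],
    [[0,0,0.002],0],
    [[0,0,0.003],0],
    [[0,0,0.003],0],
    [[0,0,0.003],0],
  ],
)

```text
clock: 7.57
tool_pos: [0.4896, -0.2991, 0.0712]
orientation: [180.0, -0.0, -93.7]
force: [0.3, 0.3, -1.2]
opening: 0.0466
gripper_force: 30.0
```

Force baseline is −1 N (weight). I'll step down in small increments.

Request:
send_rows(
  deltas=[
    [[0,0,0.001],0],
    [[0,0,0.002],0],
    [[0,0,0.0025],0],
    [[0,0,0.0025],0],
    [[0,0,0.0025],0],
  ],
)

```text
clock: 7.98
tool_pos: [0.4896, -0.2991, 0.0691]
orientation: [180.0, 0.0, -93.7]
force: [-0.4, 0.0, -2.0]
opening: 0.0466
gripper_force: 30.0
```

Request:
send_rows(
  deltas=[
    [[0,0,0.0005],0],
    [[0,0,0.001],0],
    [[0,0,0.001],0],
    [[0,0,0.001],0],
    [[0,0,0.001],0],
  ],
)

```text
clock: 8.4
tool_pos: [0.4896, -0.2991, 0.0684]
orientation: [-180.0, -0.0, -93.7]
force: [-0.1, -0.6, -0.2]
opening: 0.0466
gripper_force: 30.0
```

Request:
send_rows(
  deltas=[
    [[0,0,0.0005],0],
    [[0,0,0.001],0],
    [[0,0,0.001],0],
    [[0,0,0.001],0],
    [[0,0,0.001],0],
  ],
)

```text
clock: 8.82
tool_pos: [0.4896, -0.2991, 0.0683]
orientation: [-180.0, -0.0, -93.7]
force: [-1.4, 2.2, 6.4]
opening: 0.0467
gripper_force: 30.0
```

Contact (6.4 N), so it is standing on the worktop. I'll release and retreat straight up.

Request:
send_rows(
  deltas=[
    [[0,0,0],0],
    [[0,0,0],0],
    [[0,0,0],0],
    [[0,0,0],0],
    [[0,0,0],0],
  ],
  gripper=1,
)

```text
clock: 9.23
tool_pos: [0.4896, -0.2991, 0.0674]
orientation: [180.0, 0.0, -93.7]
force: [-0.1, 0.3, -0.0]
opening: 0.0747
gripper_force: 0.0
```

Request:
send_rows(
  deltas=[
    [[0,0,0],0],
    [[0,0,-0.03],0],
    [[0,0,-0.08],0],
    [[0,0,-0.13],0],
    [[0,0,-0.18],0],
  ],
)

```text
clock: 9.65
tool_pos: [0.4891, -0.299, 0.2129]
orientation: [179.9, 0.0, -93.7]
force: [1.5, -0.3, 0.9]
opening: 0.0874
gripper_force: 0.0
```

```bash
python3 - <<'E'
from h import *
go(.60,-.17,.25,-93.7)
E
```

```text
shift [-0.1698 -0.1281 -0.0464] turn 0.0004 | clock 9.65 pose [ 0.4891 -0.299   0.2129] [ 1.7993e+02  1.0000e-02 -9.3670e+01] q [-11.9  14.8 -18.6   0.  -56.7   8.2]
```

Request:
send_rows(
  deltas=[
    [[-0.035,-0.022,-0.01],0],
    [[-0.08,-0.05,-0.02],0],
    [[-0.125,-0.08,-0.035],0],
    [[-0.17,-0.11,-0.05],0],
    [[-0.205,-0.128,-0.058],0],
  ],
)

```text
clock: 10.07
tool_pos: [0.6035, -0.1405, 0.2591]
orientation: [-179.9, -0.0, -93.7]
force: [1.6, -0.5, 0.4]
opening: 0.0878
gripper_force: 0.0
```

Request:
send_rows(
  deltas=[
    [[0,0,0],0],
    [[0,0,0],0],
    [[0,0,0],0],
    [[0,0,0],0],
    [[0,0,0],0],
  ],
)

```text
clock: 10.48
tool_pos: [0.6015, -0.1429, 0.2576]
orientation: [180.0, -0.0, -93.7]
force: [-0.4, -0.4, -0.2]
opening: 0.0876
gripper_force: 0.0
```

```bash
python3 - <<'E'
from h import *
w=ctrl.snapshot("wrist");s=ctrl.snapshot("side")
a=cv2.resize(w["color"][80:330,200:440],None,fx=2.4,fy=2.4,interpolation=cv2.INTER_CUBIC)
b=s["color"][290:400,270:420]; b=cv2.resize(b,(220,161))
c=np.zeros((600,800,3),np.uint8);c[:,:576]=a;c[:161,576:796]=b
cv2.imwrite("pics/w4.png",c[:,:,::-1])
go(.60,-.14,.26,-93.7)
for n,X in(("eye",(.5915,-.223,.046)),("grip",(.598,-.1232,.04))):print(n,proj(w,X))
for th in("spindle_top","tweezers_grip","tip_fixed","tip_moving"):
  for d in ctrl.boxes_of(w,th): print(th,round(d["conf"],2),np.round(np.array(d["xy"])*[640,480],1))
E
```

```text
shift [-0.0035  0.0024 -0.0027] turn -0.0005 | clock 10.58 pose [ 0.6017 -0.1429  0.2578] [179.98  -0.   -93.74] q [  4.7  16.6  -9.6   0.  -63.8  -8.5]
eye [326.44033193 128.2840066 ]
grip [325.74652464 245.9984375 ]
spindle_top 0.84 [324.  206.6]
tweezers_grip 0.56 [322.2 158.6]
tweezers_grip 0.43 [432.4 381.7]
tip_fixed 0.79 [314.5 176.5]
tip_moving 0.62 [337.2 222.5]
tip_moving 0.47 [434.7 384.7]
```

View pics/w4.png

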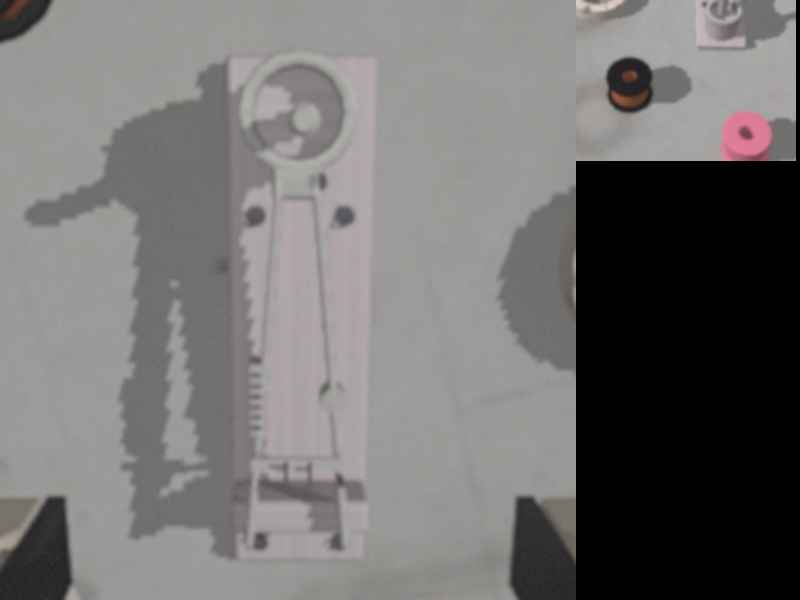

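The wrist crop shows the eye at (324,127), the spindle top at (327,129), the fixed pad at (306,246), the post at (339,246) and the tips near row 305. The inset shows the bobbin standing upright on the worktop.

```bash
python3 - <<'E'
from h import *
w=ctrl.snapshot("wrist")
e=atz(w,324.3,126.7,.046);L=atz(w,304.2,246,.042);R=atz(w,344.4,246,.044)
m=(L+R)/2;d=m-e
tf=atz(w,303.5,306,.046);tm=atz(w,344,306,.046)
print("eye",e,"L",L,"R",R,"mid",m,"dist",np.linalg.norm(d[:2]),"ang",np.degrees(np.arctan2(d[1],d[0])), "W",np.linalg.norm(L-R))
print("sp",atz(w,327.5,129,.086),"tips",tf,tm,"stand", [atz(w,200+a/2.4,80+b/2.4,.01).round(4) for a,b in((229,57),(376,57),(238,558),(363,558))])
ux=d/np.linalg.norm(d); print("grip pt",e+ux*.1)
go(m[0],m[1],.16,-93.7)
E
```

```text
eye [ 0.59386557 -0.2238402   0.046     ] L [ 0.61770679 -0.12446908  0.042     ] R [ 0.58230442 -0.12287036  0.044     ] mid [ 0.60000561 -0.12366972  0.043     ] dist 0.10035848676189861 ang 86.49239689189142 W 0.0354948459626713
sp [ 0.59207746 -0.2220373   0.086     ] tips [ 0.62253749 -0.06796224  0.046     ] [ 0.58535254 -0.06561668  0.046     ] stand [array([ 0.6175, -0.2446,  0.01  ]), array([ 0.5643, -0.2412,  0.01  ]), array([ 0.6307, -0.0426,  0.01  ]), array([ 0.5769, -0.0392,  0.01  ])]
grip pt [ 0.59998094 -0.1240721   0.04301205]
shift [-0.0231  0.0042  0.1225] turn 0.0 | clock 10.83 pose [ 0.6021 -0.1423  0.258 ] [-180.    -0.   -93.7] q [  4.8  16.6  -9.6   0.  -63.8  -8.5]
```

Tweezers: grip point (0.600,-0.124), axis 86.5°. I'll descend with a 2 mm offset towards the fixed side.

```bash
python3 - <<'E'
from h import *
go(.602,-.1238,.087,-93.5)
E
```

```text
shift [-0.0231  0.0017  0.2137] turn -0.0022 | clock 10.83 pose [ 0.6021 -0.1423  0.258 ] [-180.    -0.   -93.7] q [  4.8  16.6  -9.6   0.  -63.8  -8.5]
```

Request:
send_rows(
  deltas=[
    [[-0.01,0.001,0.02],-0.002],
    [[-0.0231,0.0017,0.06],-0.002],
    [[-0.0231,0.0017,0.1],-0.002],
    [[-0.0231,0.0017,0.135],-0.002],
    [[-0.0231,0.0017,0.16],-0.002],
  ],
)

```text
clock: 11.25
tool_pos: [0.601, -0.1233, 0.1274]
orientation: [179.9, 0.0, -93.5]
force: [-0.2, -1.0, 0.0]
opening: 0.0877
gripper_force: 0.0
```

Request:
send_rows(
  deltas=[
    [[0,0,0.005],0],
    [[0,0,0.01],0],
    [[0,0,0.015],0],
    [[0,0,0.015],0],
    [[0,0,0.015],0],
  ],
)

```text
clock: 11.67
tool_pos: [0.6028, -0.1235, 0.1191]
orientation: [-179.9, 0.0, -93.5]
force: [0.3, -0.1, -0.7]
opening: 0.0876
gripper_force: 0.0
```

```bash
python3 - <<'E'
from h import *
go(.602,-.1238,.087,-93.5)
E
```

```text
shift [0.0004 0.0009 0.0402] turn 0.0002 | clock 11.67 pose [ 0.6028 -0.1235  0.1191] [-1.799e+02  1.000e-02 -9.348e+01] q [  6.6  24.1 -19.    0.  -46.8 -10.1]
```

Request:
send_rows(
  deltas=[
    [[0,0.0008,0.008],0],
    [[0,0.0008,0.02],0],
    [[0,0.0008,0.03],0],
    [[0,0.0008,0.037],0],
    [[0,0.0008,0.0395],0],
  ],
)

```text
clock: 12.08
tool_pos: [0.6007, -0.1235, 0.0847]
orientation: [179.9, -0.0, -93.5]
force: [0.8, 0.2, -1.7]
opening: 0.0877
gripper_force: 0.0
```

Request:
send_rows(
  deltas=[
    [[0,0,0],0],
    [[0,0,0],0],
    [[0,0,0],0],
    [[0,0,0],0],
    [[0,0,0],0],
  ],
  gripper=0.6,
)

```text
clock: 12.5
tool_pos: [0.6017, -0.1234, 0.0867]
orientation: [-180.0, 0.0, -93.5]
force: [0.7, -0.1, -0.7]
opening: 0.06
gripper_force: 0.0
```

```bash
python3 - <<'E'
from h import *
go(.602,-.1238,.087,-93.5); print(ctrl.get_obs()["opening"])
w=ctrl.snapshot("wrist"); 
for d in ctrl.boxes_of(w,"spindle_top"): print(d)
E
```

```text
shift [ 0.0005 -0.0005 -0.0004] turn 0.0002 | clock 12.5 pose [ 0.6017 -0.1234  0.0867] [-179.96    0.    -93.48] q [  6.6  26.3 -20.6   0.  -43.  -10.1]
0.06002159826296021
{'xy': [0.5069, 0.396], 'conf': 0.69}
```

Request:
send_rows(
  deltas=[
    [[0,0,0],0],
    [[0,0,0],0],
    [[0,0,0],0],
    [[0,0,0],0],
    [[0,0,0],0],
  ],
  gripper=0.42,
)

```text
clock: 13.02
tool_pos: [0.6012, -0.1234, 0.0863]
orientation: [180.0, -0.0, -93.5]
force: [-1.8, -0.1, 0.7]
opening: 0.0369
gripper_force: 0.5
```

Request:
send_rows(
  deltas=[
    [[0,0,0],0],
    [[0,0,0],0],
    [[0,0,0],0],
    [[0,0,0],0],
    [[0,0,0],0],
  ],
  gripper=0.36,
)

```text
clock: 13.43
tool_pos: [0.6015, -0.1234, 0.0863]
orientation: [-180.0, 0.0, -93.5]
force: [0.2, 0.2, 1.1]
opening: 0.0315
gripper_force: 4.5
```

Request:
send_rows(
  deltas=[
    [[0,0,0],0],
    [[0,0,0],0],
    [[0,0,0],0],
    [[0,0,0],0],
    [[0,0,0],0],
  ],
  gripper=0.32,
)

```text
clock: 13.85
tool_pos: [0.6015, -0.1234, 0.0864]
orientation: [-180.0, -0.0, -93.5]
force: [0.2, 0.2, 0.6]
opening: 0.0287
gripper_force: 5.5
```

```bash
python3 - <<'E'
from h import *
o=ctrl.get_obs(); print(o["opening"],o["gripper_force"],o["force"],o["tool_pos"],o["orientation"])
E
```

```text
0.028689740751421253 5.470176190137863 [0.23106452 0.18587524 0.57258476] [ 0.6014583  -0.12343228  0.08635123] [-1.79998201e+02 -2.69688555e-04 -9.34899124e+01]
```

Request:
send_rows(
  deltas=[
    [[0,0,-0.001],0],
    [[0,0,-0.003],0],
    [[0,0,-0.006],0],
    [[0,0,-0.01],0],
    [[0,0,-0.015],0],
  ],
)

```text
clock: 14.27
tool_pos: [0.6014, -0.1234, 0.0986]
orientation: [180.0, -0.0, -93.5]
force: [-0.3, -0.6, -1.1]
opening: 0.0281
gripper_force: 5.1
```

Request:
send_rows(
  deltas=[
    [[0,0,-0.006],0],
    [[0,0,-0.013],0],
    [[0,0,-0.02],0],
    [[0,0,-0.028],0],
    [[0,0,-0.036],0],
  ],
)

```text
clock: 14.68
tool_pos: [0.6015, -0.1234, 0.128]
orientation: [-180.0, 0.0, -93.5]
force: [-0.7, -0.8, -0.1]
opening: 0.0282
gripper_force: 5.1
```

Request:
send_rows(
  deltas=[
    [[0,0,-0.009],0],
    [[0,0,-0.018],0],
    [[0,0,-0.028],0],
    [[0,0,-0.038],0],
    [[0,0,-0.046],0],
  ],
)

```text
clock: 15.1
tool_pos: [0.6017, -0.1234, 0.1651]
orientation: [-180.0, 0.0, -93.5]
force: [0.2, -0.8, -0.4]
opening: 0.0282
gripper_force: 5.1
```

Request:
send_rows(
  deltas=[
    [[0,0,-0.007],0],
    [[0,0,-0.013],0],
    [[0,0,-0.018],0],
    [[0,0,-0.02],0],
    [[0,0,-0.02],0],
  ],
)

```text
clock: 15.52
tool_pos: [0.6016, -0.1234, 0.1803]
orientation: [-180.0, 0.0, -93.5]
force: [-0.5, -0.6, -0.4]
opening: 0.0282
gripper_force: 5.1
```

```bash
python3 - <<'E'
from h import *
s=ctrl.snapshot("side");w=ctrl.snapshot("wrist")
a=cv2.resize(s["color"][170:340,300:450],(450,510),interpolation=cv2.INTER_CUBIC)
b=cv2.resize(w["color"][:300,190:450],(350,404),interpolation=cv2.INTER_CUBIC)
c=np.zeros((510,800,3),np.uint8);c[:,:450]=a;c[:404,450:]=b
cv2.imwrite("pics/l1.png",c[:,:,::-1]);go(.6,-.12,.2,-93.5);o=ctrl.get_obs();print(o["opening"],o["gripper_force"],o["force"])
E
```

```text
shift [-0.0042  0.0019 -0.0254] turn 0.0001 | clock 15.62 pose [ 0.6013 -0.1234  0.1797] [179.98   0.   -93.49] q [  6.6  20.2 -15.7  -0.  -54.2 -10.1]
0.028097550718405702 5.133199319243431 [-0.48406896 -0.13544437 -0.35175608]
```

View pics/l1.png

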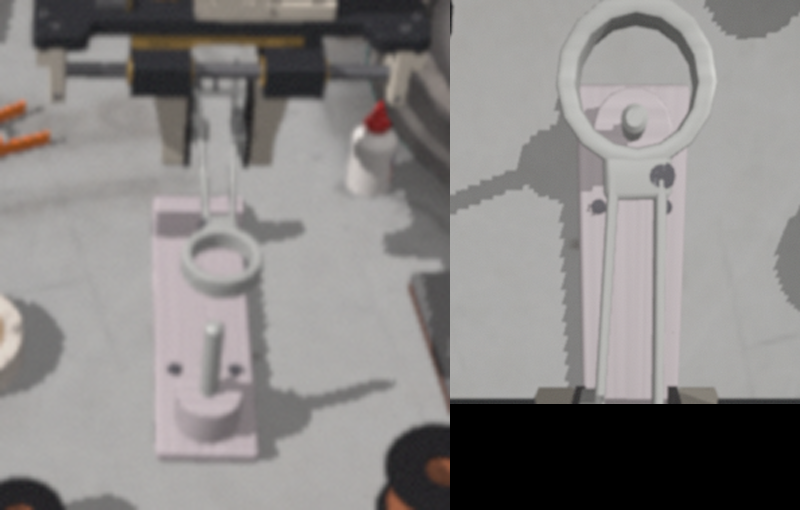

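The tweezers are held in the air: the eye is at (222,257) in the left crop, above and clear of the spindle top at (212,328). Now squeeze to 24.6 mm.

Request:
send_rows(
  deltas=[
    [[0,0,0],0],
    [[0,0,0],0],
    [[0,0,0],0],
    [[0,0,0],0],
    [[0,0,0],0],
  ],
  gripper=0.28,
)

```text
clock: 16.03
tool_pos: [0.6014, -0.1234, 0.1798]
orientation: [180.0, -0.0, -93.5]
force: [-0.3, -0.1, -0.9]
opening: 0.0245
gripper_force: 6.0
```

Request:
send_rows(
  deltas=[
    [[0,0,0],0],
    [[0,0,0],0],
    [[0,0,0],0],
    [[0,0,0],0],
    [[0,0,0],0],
  ],
)

```text
clock: 16.45
tool_pos: [0.6014, -0.1234, 0.18]
orientation: [-180.0, 0.0, -93.5]
force: [-0.0, 0.1, -1.1]
opening: 0.0245
gripper_force: 6.0
```

```bash
python3 - <<'E'
from h import *
w=ctrl.snapshot("wrist");t=ctrl.snapshot("top");s=ctrl.snapshot("side")
o=ctrl.get_obs();print(o["clock"],o["opening"],o["gripper_force"],o["force"],o["tool_pos"])
P=o["tool_pos"];a=np.radians(86.5);ux=np.array([np.cos(a),np.sin(a),0]);uy=np.array([-ux[1],ux[0],0])
zg=P[2]-.047
g=np.array([P[0],P[1],zg])+uy*5.7   *1e-3   # tweezers y=0 line
e=g-.1*ux
for nm,p in(("w",w),("s",s)):
  for dz in(-.01,0,.01):
    th=np.linspace(0,6.28,40);C=np.array([proj(p,e+.02*np.cos(q)*ux+.02*np.sin(q)*uy+[0,0,dz+.006]) for q in th]);print(nm,dz,C.min(0).round(),C.max(0).round())
b=cv2.resize(w["color"][0:160,220:440],(400,291),interpolation=cv2.INTER_CUBIC)
c1=cv2.resize(s["color"][180:280,330:410],(400,500),interpolation=cv2.INTER_CUBIC)
c=np.zeros((500,800,3),np.uint8);c[:291,:400]=b;c[:,400:]=c1
cv2.imwrite("pics/f1.png",c[:,:,::-1])
for p,n in((t,"top"),(s,"side")):
  for th in("tip_fixed","tip_moving"):
    for d in ctrl.boxes_of(p,th): print(n,th,round(d["conf"],2),np.round(np.array(d["xy"])*[640,480],1))
E
```

```text
16.6 0.024353601112025225 6.022377982735634 [ 0.15013735  0.35213386 -1.0209672 ] [ 0.60143937 -0.12342543  0.17991864]
w -0.01 [280.   8.] [392. 130.]
w 0 [277.  -2.] [397. 130.]
w 0.01 [273. -14.] [404. 130.]
s -0.01 [357. 249.] [384. 268.]
s 0 [357. 245.] [385. 264.]
s 0.01 [358. 240.] [385. 259.]
top tip_fixed 0.96 [271.5 315. ]
top tip_fixed 0.71 [385.6 187.4]
top tip_moving 0.63 [249.9 282.6]
side tip_fixed 0.71 [370.1 249.1]
side tip_fixed 0.58 [269.3 225.8]
side tip_moving 0.59 [367.5 219.4]
side tip_moving 0.53 [279.6 217.3]
```

View pics/f1.png

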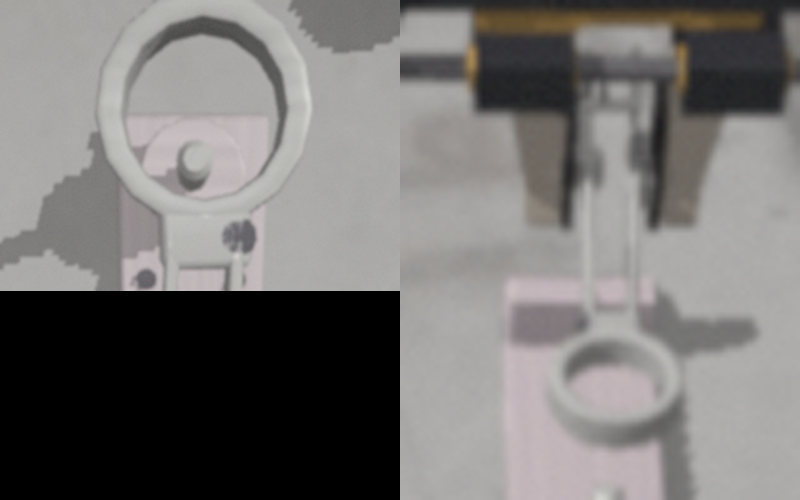

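The ring matches the level prediction in both views (wrist width about 118 px, side rows 245–263), so the tweezers are level. The width is 24.4 mm at 6.0 N, which makes the gap about 13.5 mm. I'm handing in the job.

```bash
python3 -c "
from plant import ctrl
print(ctrl.close_job())"
```

```text
the job is handed in; nothing more can be done
None
```

I set the bobbin down upright on the bare worktop and handed in the job with the tweezers held level and steady above the spindle; their tip gap is about 13.5 mm, worked out from the 24.4 mm finger opening and 6 N grip, since I never saw the pin between the teeth.

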